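Turn a freshly patinated copper panel over in the turning frame

TASK

The green patina on the copper panel is still soft, and its bright copper back is next: turn the panel over in the turning jig without the fingers touching the green face. Stand the wax tin that was left on the jig upright on the bench top, push the panel by its edges along the fence into the rails of the turning frame until it is fully home against the end stop, then swing the frame over by its black bar, lowering it gently all the way down on the other side. Leave the other things on the bench where they are.

Things in the scene. Friction and masses are not known exactly. Their poses are not given: they have to be found in the camera images.
- jig: Turning jig fixed to the bench: brown wooden base board 18 mm thick, jig x -225 to +52 mm, y -135 to +135 mm in the near part (x below -52) and -129 to +129 mm beyond. Origin: at bench height under the hinge spindle; x along the spindle, away from the robot, y left, z up. The near part carries a grey loading board (x -225 to -52, y -127 to +127 mm), top at z 30 mm.
- fence (a point): Point on the guiding face of the dark wooden fence along the right edge of the loading board; the fence is parallel to the jig's x, from jig x -224 to -67 mm, face at jig y -117.5 mm, top 12 mm above the loading board. A panel lying against it is in line with the rails.
- spindle (a point): Point on the hinge axis of the frame, level with the middle of the grab bar: jig x -11, y 0, z 34.5 mm. The axis is parallel to the jig's x. The spindle sits in two bearing blocks, 18 mm wide and 40.5 mm high, at jig x -30 and +36 mm.
- bed (a point): Middle of the landing bed on the left of the spindle: bare base board, z 18 mm, from jig x -52 to +52 and y 9 to 129 mm, with small rubber rests at y 123 mm. The frame comes to lie over it; anything standing on it keeps the frame from lying flat.
- frame (a joint): Hinge of the aluminium turning frame, rad: 0 = flat on the right (loading) side, pi/2 = upright, pi = flat on its rests on the left (landing) side. It starts at 0. Little friction: let go before or past upright, the frame falls. 0.28 kg, 20 mm thick. Faster than about 4 rad/s counts as slamming.
- mouth (a point): Middle of the mouth of the frame at joint 0 (fixed to the jig: x -52, y -70, z 30 mm). Two grooved rails (jig x -48 to +46 mm), groove from jig y -122 to -18 mm, 12 mm high, floor 1.5 mm below the loading board; lips 10 mm wide above and below, open windows between; lead-ins flared 5 mm reach to jig x -63 mm; end stop at jig x +40 mm.
- bar_grip (a point): Middle of the frame's black grab bar: round, 12 mm thick, 102 mm long, parallel to the spindle, 173 mm from it, its axis 45 mm outside the rail, held by arms 37 and 45 mm to either side of this point, so fingers pass round its middle. It swings with the frame; lying on either side it is 34.5 mm above the bench, outside the base board.
- seat (a point): Point on the frame where the panel's origin is when the panel is fully home; axes turn with the frame (at joint 0 parallel to the jig's, then at jig x -10, y -70, z 28.5 mm). The groove leaves the panel 4 mm play to each side and 4 mm in height. A home panel's rear edge stands 12 mm out of the rails.
- panel: Copper panel 100 (x) x 96 (y) x 8 mm, 0.2 to 0.4 kg, lying on the loading board, green face up. Origin: centre of its bright copper underside, z out of the green face; x roughly along the fence. The soft green coat covers the middle 72 x 68 mm, 0.5 mm proud; the 14 mm margins and the edges are bare copper and may be touched.
- wax_tin: Round dark blue wax tin, open, amber wax inside, 62 mm wide, 23 mm high, 0.11 kg, standing on the landing bed. Origin: centre of its underside, z up. Free bench to set it on lies left of the loading board, round the copper cup; other clutter lies nearer to the robot than x 0.38 m and along the left edge of the bench, and a plaster block stands behind the jig on the right, from x 0.72 m on.
- pliers: Bystander: pliers with red grips, 52 (x) x 174 (y) x 12 mm, lying on the bench right of the jig. Origin at the centre of the underside.
- iron_jar: Bystander: pigment jar with black lid, 58 mm wide, 86 mm high. Origin at the centre of the underside.
- whiting_jar: Bystander: pigment jar with red lid, 58 mm wide, 70 mm high. Origin at the centre of the underside.
- scraper: Bystander: paint scraper, 58 (x) x 180 (y) x 24 mm, lying at the right. Origin at the centre of the underside.
- dark_bowl: Bystander: dark bowl, 96 mm wide, 48 mm high, behind the jig. Origin at the centre of the underside.
- copper_cup: Bystander: small brown-red crucible cup, 57 mm wide, 41 mm high, on the bench left of the jig. Origin at the centre of the underside.
Not all that is in view belongs to the job. Of the things like the wax_tin, leave any that is purple or red; of the rest the larger one is meant.

How it is judged (in metres and radians):
On the way, in this order (a step that is already met when the one before it is completed fails the run):
1. The panel is fully home in the rails, with the frame still lying on the loading side (x of panel in the frame of seat between -0.004 and 0.004 m and y of panel in the frame of seat between -0.008 and 0.008 m and value of joint frame below 0.1 rad), for 0.2 s.
2. The frame has been swung over with the panel in it and lies on the landing side (x of panel in the frame of seat between -0.004 and 0.004 m and y of panel in the frame of seat between -0.008 and 0.008 m and value of joint frame above 3.05 rad), for 0.2 s.
At the end, for the whole second after the job is handed in: The frame lies flat on the landing side (within 0.09 rad of pi), with the panel in its rails copper side up, within 4 mm of the end stop and at rest; the wax tin stands upright on the bench top, at rest (all of step 2 and angle between panel's own z axis and vertical above 3 rad and linear speed of each of panel, wax_tin below 0.02 m/s and height (world z) of wax_tin between -0.01 and 0.01 m and angle between wax_tin's own z axis and vertical below 0.12 rad); the robot touches nothing.
It fails at once if The fingers touch the soft green face (more than 0.5 N) (contact force between panel_c1 and the fingers above 0.5 N).
It fails at once if The frame is slammed or dropped (faster than 4 rad/s) (velocity of joint frame above 4 rad/s or velocity of joint frame below -4 rad/s).
It fails at once if The wax tin is tipped (more than 0.6 rad) (angle between wax_tin's own z axis and vertical above 0.6 rad).
It fails at once if A bystander is shifted by more than 40 mm (distance of any of pliers, copper_cup, iron_jar, whiting_jar, scraper, dark_bowl from where it was at the start of the episode above 0.04 m).
It also fails if it takes over 72 s, if anything falls off the work surface, if the arm or the gripper's body presses on something with over 40 N, if the wrist force passes 120 N, or if a joint passes its speed limit or range.

ROBOT

A 6-joint arm with a two-finger parallel gripper is mounted at the origin on a cart in front of the work surface, level with it; the furniture and walls round the work are solid. World frame = base frame: x ahead of the robot, y to its left, z up, the work surface at z = 0. Lengths are in mm, angles in rad, forces in N, time in s.
With the tool pointing down it reaches from about 250 to 850 mm from the base axis. Payload 12.5 kg.
Tool frame: the origin (TCP) lies on the front face of the gripper's body, between the roots of the fingers; the fingertips stand 84 mm ahead of it and the grasp point (between the pads) lies 65 mm ahead of it (env.nose_length is the distance from the TCP to the fingertips, in mm); z points along the fingers, y is the line along which they close (so a half turn about z gives the same grasp; the last joint's range is limited). The gripper opens to 93 mm and grips with 3 to 60 N. Pads are 15 mm wide; open, the fingers measure 128 mm over their backs; the gripper's body (75 mm by 188 mm) begins 65 mm behind the grasp point.
Start: joints at [-1.299, 0.351, 1.652, -0, 1.139, -0.085], TCP at [192.121, -515.339, 302.733] pointing down, gripper open.
Joint ranges: [-2.75, 2.75], [-0.79, 2.1], [0.01, 2.65], [-1.57, 4.71], [0.07, 3.14], [-2.87, 2.87]. Speed limits (rad/s): [2.22, 2.22, 2.79, 3.14, 3.14, 3.14].

INTERFACE

Orientations are given as a unit quaternion [x, y, z, w].
In Python, from plant import sensors, eyes, job, env gives the robot as it stands.
- The arm moves only by the tool arm_command, never from a script. Its argument "commands" is a list of rows, each a list of 7 numbers: the shift along the tool's x, y, z in cm, then the turn, a rotation vector about the tool's x, y, z in rad, then the closure in counts, from 0 (fully open) to 255 (shut). In form: [[dx, dy, dz, rx, ry, rz, hand], ...]. A call has 1 to 8 rows; each row shifts and turns the commanded pose from where the row before left it, along the tool's axes as they then stand; what a row does not reach is not made up. A row lasts 1/10 s, in which the tool goes at most 50 mm and 8.59 degrees, less where a joint would pass 70% of its speed; a pose out of reach is approached as far as the arm can. A call with a gripper value outside its range is refused whole. The fingers move at their own pace and stop on an object; the grip force is fixed at half the most. Time passes only in rows, so rows that do not move let the fingers close. It gives the time, the measured TCP pose, the force, the opening and the grip force at its end, in the units of the state.
- sensors.get_obs(): the state, without advancing time (a new reading comes with each control period).
- eyes.camera(name): name is "side" or "top"; returns the picture (420x560x3 uint8, red, green, blue); there is no depth.
- eyes.camera_params(name): a dict with "K" (3x3 intrinsics, pixels), "k1" (the pictures are not rectified: a ray, as slopes to the right and down, at radius r is drawn at 1 + k1 r^2 times it, then the intrinsics apply), "R" (3x3) and "t" (3): a world point X has camera coordinates R X + t. Camera axes: x right, y down, z forward; pixel columns grow to the right and rows downward; lengths in mm; the calibration is good to about 2 mm. A picture is of the moment at which its call begins. camera_params takes no time and is no camera call.
- job.sign_off(): hands the job in; it is judged then, once.
The state is a dict: "time": time; "qpos": joint angles; "joint_vel": joint speeds; "joint_efforts": joint torques, N m; "position": TCP position; "eef_rot": TCP orientation; "force": force on the tool from outside, world axes, zero at the start; "torque": the same for the moment, N m; "gripper_width": finger opening in mm; "grip_force": force on a finger pad.
Only numpy, scipy, OpenCV 4.12 (cv2) and the standard library are available. Lean on these libraries where they do the work, as an engineer would, in place of code of your own. Each camera call takes 0.05 s, during which the arm holds its last target. There are 200 camera calls.

## Working session

There is one attempt and no reset: what is moved stays moved. The work goes in short steps, Python scripts to look and compute and a tool call to move; the robot and the scene stay as the last step left them, time stands still between calls to the robot, and variables do not carry over. Pictures are saved under pics/ and viewed, at most 10 in all, crops included, and the job is handed in when it is done.

Besides the shell and the picture viewer there is one more tool, called after "Request:" as name(argument=value, ...) on one line, values as JSON. arm_command: Moves the arm, as the interface text tells. Its arguments: {"type":"object","properties":{"commands":{"type":"array","items":{"type":"array","items":{"type":"number"}}}},"required":["commands"]}

```bash
mkdir -p pics
cat > h.py <<'E'
import numpy as np, cv2
from plant import sensors, eyes, job, env
def snap(n,f,crop=None,s=1):
    im=eyes.camera(n)[:,:,::-1].copy(); cv2.imwrite('pics/raw_'+f,im)
    if crop: x0,y0,x1,y1=crop; im=im[y0:y1,x0:x1]
    if s!=1: im=cv2.resize(im,None,fx=s,fy=s,interpolation=cv2.INTER_CUBIC)
    cv2.imwrite('pics/'+f,im)
def px(n,u,v,z):
    p=eyes.camera_params(n);K,R,t,k=np.array(p['K']),np.array(p['R']),np.array(p['t']),p['k1']
    d=np.array([(u-K[0,2])/K[0,0],(v-K[1,2])/K[1,1]]);r=d.copy()
    for _ in range(20): r=d/(1+k*(r@r))
    w=R.T@np.array([r[0],r[1],1]);c=-R.T@t
    return c+w*(z-c[2])/w[2]
def proj(n,X):
    p=eyes.camera_params(n);K,R,t,k=np.array(p['K']),np.array(p['R']),np.array(p['t']),p['k1']
    c=R@np.array(X,float)+t;r=c[:2]/c[2];r=r*(1+k*(r@r));return K[:2,:2]@r+K[:2,2]
E
python3 - <<'E'
from h import *
snap('top','top0.png',s=1.42);snap('side','side0.png',s=1.42)
o=sensors.get_obs();print(o)
for n in('top','side'):
  p=eyes.camera_params(n);print(n,p, -np.array(p['R']).T@p['t'])
E
```

```text
{'time': 0.1, 'qpos': array([-1.29859031e+00,  3.51169205e-01,  1.65233595e+00, -1.71776579e-05,
        1.13911115e+00, -8.46006392e-02]), 'joint_vel': array([ 0.0006576 , -0.00118021, -0.00293964,  0.00014906, -0.00302571,
        0.00141306]), 'joint_efforts': array([ 2.03684438e-03, -4.98027205e+01, -2.85705489e+01,  7.01028085e-02,
        2.39383924e-02, -3.44016075e-05]), 'position': array([ 192.06846284, -515.14228262,  302.27160194]), 'eef_rot': array([ 9.84127523e-01,  1.77461987e-01, -5.57049265e-05, -5.08843985e-04]), 'force': array([ 0.98553191,  0.42679842, -0.4560806 ]), 'torque': array([ 0.01905532,  0.0087449 , -0.02674458]), 'grip_force': 0.0, 'gripper_width': 93.18271645885828}
top {'K': array([[543.93095574,   0.        , 281.94044933],
       [  0.        , 543.93095574, 210.20611545],
       [  0.        ,   0.        ,   1.        ]]), 'k1': -0.08107761818610433, 'R': array([[-0.01136376, -0.99983992, -0.01382027],
       [-0.98370112,  0.01365859, -0.1792918 ],
       [ 0.17945186,  0.01155759, -0.98369886]]), 't': array([  18.95077286,  604.21513731, 1280.28549536])} [ 364.83284514   -4.10200219 1368.00810753]
side {'K': array([[407.54907404,   0.        , 274.74000471],
       [  0.        , 407.54907404, 211.22361595],
       [  0.        ,   0.        ,   1.        ]]), 'k1': -0.11325545207421163, 'R': array([[ 0.13535717,  0.99079343,  0.00261121],
       [ 0.78810758, -0.10606929, -0.60632973],
       [-0.60047054,  0.08412899, -0.79520905]]), 't': array([-114.41244409, -436.19428792, 1605.0452003 ])} [1323.03693472  -67.93854769 1012.16766511]
```

View pics/top0.png

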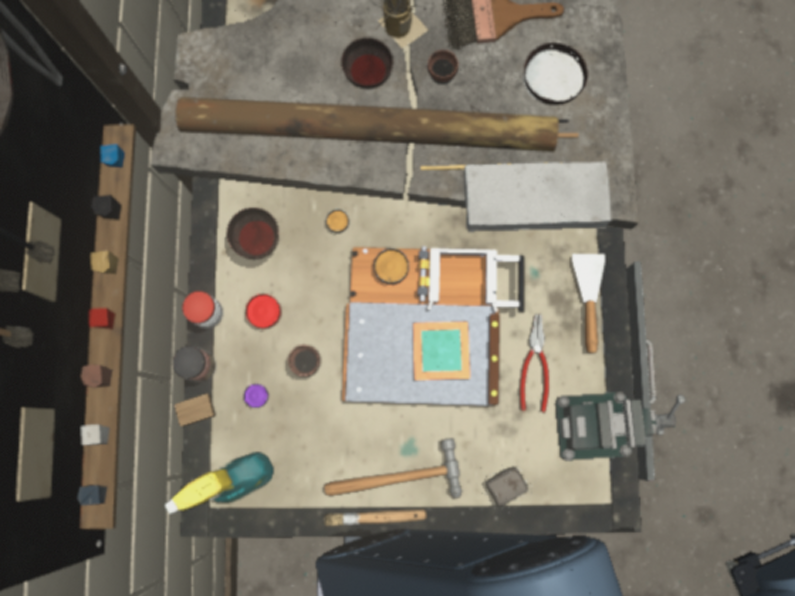

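View pics/side0.png

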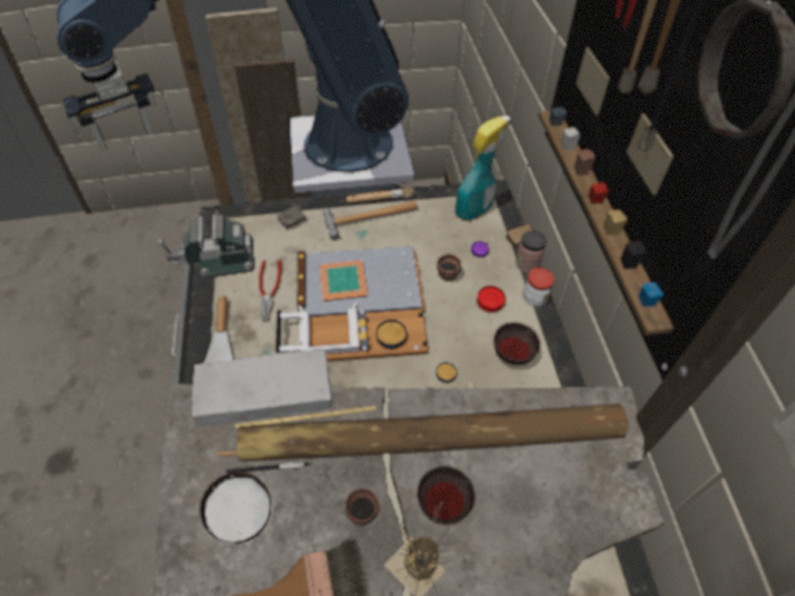

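The top view shows the tin on the bed at about (391,266), the panel at (441,351), the fence at x≈493 and the bar at x≈521, all in the enlarged picture. The cup is at (304,361). I'll enlarge the jig to read it more closely.

Run:
```python
import cv2
im=cv2.imread('pics/raw_top0.png')[168:293,235:385]
cv2.imwrite('pics/c1.png',cv2.resize(im,None,fx=4.8,fy=4.8,interpolation=cv2.INTER_CUBIC))
```

```text
(no output)
```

View pics/c1.png

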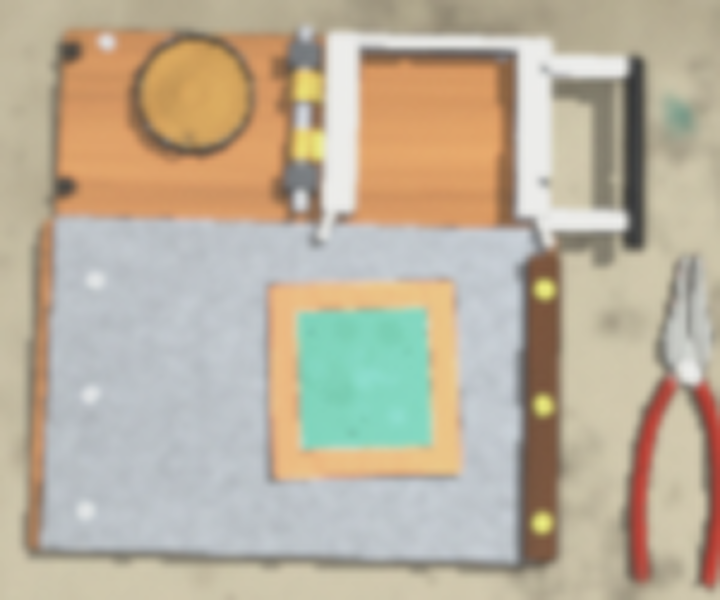

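The crop shows the loading board corners at (40,551) and (53,218), bar ends at (636,58) and (634,247), and panel corners at (270,284), (452,282), (461,474) and (274,480). The tin is centred at (194,95), and the pliers' tip is at about (690,258).

```bash
cat >> h.py <<'E'
def cr(u,v): return (u+.5)/4.8+235-.5,(v+.5)/4.8+168-.5
E
python3 - <<'E'
from h import *
from scipy.optimize import least_squares
F=[((40,551),(-225,127,30)),((53,218),(-52,127,30)),((636,58),(40,-173,40)),((634,247),(-62,-173,40)),((60,30),(52,129,18)),((524,270),(-72,-117.5,42)),((521,560),(-224,-117.5,42)),((306,26),(45,0,38))]
def T(p,X):
    c,s=np.cos(p[2]),np.sin(p[2]);return np.array([p[0]+c*X[0]-s*X[1],p[1]+s*X[0]+c*X[1],X[2]])
f=lambda p:np.ravel([np.array(px('top',*cr(*a),b[2]))[:2]-T(p,b)[:2] for a,b in F])
r=least_squares(f,[600,0,0],loss='soft_l1',f_scale=2);print(r.x,f(r.x).reshape(-1,2).round(1))
np.save('jig.npy',r.x)
P=np.array([px('top',*cr(*a),38) for a in((270,284),(452,282),(461,474),(274,480))]);c=P.mean(0);print('panel',P.round(),c)
R=np.array([[np.cos(r.x[2]),-np.sin(r.x[2])],[np.sin(r.x[2]),np.cos(r.x[2])]])
print('panel in jig',((P[:,:2]-r.x[:2])@R).round(1),((c[:2]-r.x[:2])@R))
print('tin',px('top',*cr(194,95),41),'in jig',(px('top',*cr(194,95),41)[:2]-r.x[:2])@R)
print('bar',T(r.x,(-11,-173,34.5)),'spindle',T(r.x,(-11,0,34.5)))
print('cup',px('top',304/1.42,361/1.42,41),'decoys',px('top',264/1.42,311/1.42,20),px('top',256/1.42,396/1.42,20),'bowl',px('top',253/1.42,234/1.42,48))
print('pliers tip',px('top',*cr(690,258),10),px('top',*cr(640,580),10))
print('boardleft',T(r.x,(-225,135,0)),T(r.x,(-52,135,0)))
E
```

```text
[ 6.50157612e+02 -2.73783487e+01 -4.33791641e-02] [[-0.3 -0.1]
 [-0.7  0.7]
 [-0.7 -1. ]
 [ 1.2 -0.4]
 [-0.8  0.6]
 [-2.7  1.1]
 [ 1.2  0.5]
 [ 6.9 -1.5]]
panel [[ 566.  -10.   38.]
 [ 565. -104.   38.]
 [ 467. -106.   38.]
 [ 465.  -11.   38.]] [515.53271189 -57.54149622  38.        ]
panel in jig [[ -85.3   13.7]
 [ -81.5  -80. ]
 [-180.   -86.3]
 [-186.     8.7]] [-133.19021307  -35.97285642]
tin [665.11555104  28.12972072  41.        ] in jig [12.53672891 56.10451084]
bar [ 631.66571826 -199.73858156   34.5       ] spindle [639.16796023 -26.90132757  34.5       ]
cup [499.48967144 179.16199002  41.        ] decoys [591.5085044  254.41940846  20.        ] [441.21635373 265.72683797  20.        ] bowl [725.64738148 271.69891499  48.        ]
pliers tip [ 580.52864777 -231.63693421   10.        ] [ 412.66467943 -198.90969786   10.        ]
boardleft [431.22362679 117.25190405   0.        ] [604.06088077 109.74966208   0.        ]
```

```bash
cat >> h.py <<'E'
from scipy.spatial.transform import Rotation as Ro
J=np.load('jig.npy'); JY=J[2]
def W(x,y,z): c,s=np.cos(JY),np.sin(JY); return np.array([J[0]+c*x-s*y,J[1]+s*x+c*y,z])
def toJ(p): d=np.array(p[:2])-J[:2];c,s=np.cos(JY),np.sin(JY);return np.array([c*d[0]+s*d[1],-s*d[0]+c*d[1],p[2]])
def plan(wps,hand,start=None):
    "wps: [(world TCP xyz, yaw, n)]"
    o=sensors.get_obs(); p,q=(o['position'],Ro.from_quat(o['eef_rot'])) if start is None else start
    p=np.array(p,float); rows=[]
    for P,yaw,n in wps:
        P=np.array(P,float); Q=Ro.from_euler('z',yaw)*Ro.from_euler('x',np.pi)
        rv=(q.inv()*Q).as_rotvec()/n; dp=(P-p)/n
        for i in range(n):
            r=np.r_[q.inv().apply(dp)/10,rv]; rows.append([round(float(v),2 if j<3 else 3)+0. for j,v in enumerate(r)]+[hand]); q=q*Ro.from_rotvec(rv)
        p=P
    for i in range(0,len(rows),8): print(rows[i:i+8])
    return p,q
E
python3 - <<'E'
from h import *
y=JY+np.pi/2
t=(665,28)
plan([((*t,220),y,16),((*t,105),y,6)],46)
E
```

```text
[[3.96, -2.15, 0.52, 0.0, 0.0, -0.073, 46], [4.1, -1.85, 0.52, 0.0, 0.0, -0.073, 46], [4.23, -1.55, 0.52, 0.0, 0.0, -0.073, 46], [4.33, -1.24, 0.52, 0.0, 0.0, -0.073, 46], [4.41, -0.92, 0.52, 0.0, 0.0, -0.073, 46], [4.46, -0.59, 0.52, 0.0, 0.0, -0.073, 46], [4.49, -0.26, 0.52, 0.0, 0.0, -0.073, 46], [4.5, 0.07, 0.52, 0.0, 0.0, -0.073, 46]]
[[4.48, 0.39, 0.51, 0.0, 0.0, -0.073, 46], [4.44, 0.72, 0.51, 0.0, 0.0, -0.073, 46], [4.38, 1.04, 0.51, 0.0, 0.0, -0.073, 46], [4.29, 1.36, 0.51, 0.0, 0.0, -0.073, 46], [4.18, 1.67, 0.51, 0.0, 0.0, -0.073, 46], [4.05, 1.97, 0.51, 0.0, 0.0, -0.073, 46], [3.89, 2.26, 0.51, 0.0, 0.0, -0.073, 46], [3.72, 2.54, 0.51, 0.0, 0.0, -0.073, 46]]
[[0.0, 0.0, 1.92, 0.0, 0.0, 0.0, 46], [0.0, 0.0, 1.92, 0.0, 0.0, 0.0, 46], [0.0, 0.0, 1.92, 0.0, 0.0, 0.0, 46], [0.0, 0.0, 1.92, 0.0, 0.0, 0.0, 46], [0.0, 0.0, 1.92, 0.0, 0.0, 0.0, 46], [0.0, 0.0, 1.92, 0.0, 0.0, 0.0, 46]]
```

Request:
arm_command(commands=[[4.0,-2.2,0.5,0,0,-0.073,46],[4.1,-1.9,0.5,0,0,-0.073,46],[4.2,-1.6,0.5,0,0,-0.073,46],[4.3,-1.2,0.5,0,0,-0.073,46],[4.4,-0.9,0.5,0,0,-0.073,46],[4.5,-0.6,0.5,0,0,-0.073,46],[4.5,-0.3,0.5,0,0,-0.073,46],[4.5,0.1,0.5,0,0,-0.073,46]])

```text
time: 0.9
position: [429.4, -241.1, 262.5]
eef_rot: [0.891, 0.455, -0.0, -0.0]
force: [1.3, -0.2, 0.1]
gripper_width: 76.3
grip_force: 0.0
```

Request:
arm_command(commands=[[4.5,0.4,0.5,0,0,-0.073,46],[4.4,0.7,0.5,0,0,-0.073,46],[4.4,1.0,0.5,0,0,-0.073,46],[4.3,1.4,0.5,0,0,-0.073,46],[4.2,1.7,0.5,0,0,-0.073,46],[4.1,2.0,0.5,0,0,-0.073,46],[3.9,2.3,0.5,0,0,-0.073,46],[3.7,2.5,0.5,0,0,-0.073,46]])

```text
time: 1.7
position: [667.0, 30.7, 222.1]
eef_rot: [0.722, 0.692, -0.0, -0.0]
force: [0.3, -0.0, -0.3]
gripper_width: 76.3
grip_force: 0.0
```

Run:
```python
from h import *
o=sensors.get_obs();print(o['position'],o['gripper_width'],o['qpos'],o['joint_vel'])
plan([((665,28,105),JY+np.pi/2,7)],46)
```

```text
[666.98582522  30.68537497 222.14339592] 76.27840501964764 [-2.37092510e-02  6.45052804e-01  1.39017386e+00 -6.35571522e-05
  1.10693678e+00  1.91077750e-02] [ 0.53351115  0.57451278 -0.88331309 -0.00140356  0.29933267 -0.1917781 ]
[[-0.04, -0.03, 1.67, 0.0, 0.0, 0.0, 46], [-0.04, -0.03, 1.67, 0.0, 0.0, 0.0, 46], [-0.04, -0.03, 1.67, 0.0, 0.0, 0.0, 46], [-0.04, -0.03, 1.67, 0.0, 0.0, 0.0, 46], [-0.04, -0.03, 1.67, 0.0, 0.0, 0.0, 46], [-0.04, -0.03, 1.67, 0.0, 0.0, 0.0, 46], [-0.04, -0.03, 1.67, 0.0, 0.0, 0.0, 46]]
```

Request:
arm_command(commands=[[-0.1,-0.1,2,0,0,0,46],[-0.1,-0.1,2,0,0,0,46],[-0.1,-0.1,2,0,0,0,46],[0,0,2,0,0,0,46],[0,0,2,0,0,0,46],[0,0,0.8,0,0,0,46],[0,0,0,0,0,0,46]])

```text
time: 2.4
position: [662.4, 26.1, 113.6]
eef_rot: [0.723, 0.691, -0.001, -0.001]
force: [-0.7, -0.3, -0.2]
gripper_width: 76.0
grip_force: 0.0
```

Request:
arm_command(commands=[[0.2,0.2,0.4,0,0,0,46],[0,0,0.4,0,0,0,46],[0,0,0,0,0,0,46],[0,0,0,0,0,0,255],[0,0,0,0,0,0,255],[0,0,0,0,0,0,255],[0,0,0,0,0,0,255]])

```text
time: 3.1
position: [665.3, 28.0, 107.1]
eef_rot: [0.723, 0.691, 0.0, 0.0]
force: [1.3, 0.5, 1.3]
gripper_width: 60.9
grip_force: 30.0
```

Run:
```python
from h import *
t=(422,187)
plan([((665,28,167),JY+np.pi/2,4),((*t,150),0,12),((*t,97),0,4)],255)
```

```text
[[0.0, -0.01, -1.5, 0.0, 0.0, -0.001, 255], [0.0, -0.01, -1.5, 0.0, 0.0, -0.001, 255], [0.0, -0.01, -1.5, 0.0, 0.0, -0.001, 255], [0.0, -0.01, -1.5, 0.0, 0.0, -0.001, 255], [1.24, -2.08, 0.14, 0.0, 0.0, 0.127, 255], [0.96, -2.22, 0.14, 0.0, 0.0, 0.127, 255], [0.67, -2.32, 0.14, 0.0, 0.0, 0.127, 255], [0.37, -2.39, 0.14, 0.0, 0.0, 0.127, 255]]
[[0.07, -2.42, 0.14, 0.0, 0.0, 0.127, 255], [-0.24, -2.41, 0.14, 0.0, 0.0, 0.127, 255], [-0.55, -2.36, 0.14, 0.0, 0.0, 0.127, 255], [-0.84, -2.27, 0.14, 0.0, 0.0, 0.127, 255], [-1.12, -2.14, 0.14, 0.0, 0.0, 0.127, 255], [-1.39, -1.98, 0.14, 0.0, 0.0, 0.127, 255], [-1.63, -1.79, 0.14, 0.0, 0.0, 0.127, 255], [-1.84, -1.57, 0.14, 0.0, 0.0, 0.127, 255]]
[[0.0, 0.0, 1.32, 0.0, 0.0, 0.0, 255], [0.0, 0.0, 1.32, 0.0, 0.0, 0.0, 255], [0.0, 0.0, 1.32, 0.0, 0.0, 0.0, 255], [0.0, 0.0, 1.32, 0.0, 0.0, 0.0, 255]]
```

Request:
arm_command(commands=[[0,0,-1.5,0,0,0,255],[0,0,-1.5,0,0,0,255],[0,0,-1.5,0,0,0,255],[0,0,-1.5,0,0,0,255],[1.2,-2.1,0.1,0,0,0.127,255],[1.0,-2.2,0.1,0,0,0.127,255],[0.7,-2.3,0.1,0,0,0.127,255],[0.4,-2.4,0.1,0,0,0.127,255]])

```text
time: 3.9
position: [583.9, 82.1, 163.9]
eef_rot: [0.875, 0.484, 0.0, 0.0]
force: [0.4, -0.4, 0.4]
gripper_width: 60.8
grip_force: 30.0
```

Request:
arm_command(commands=[[0.1,-2.4,0.1,0,0,0.127,255],[-0.2,-2.4,0.1,0,0,0.127,255],[-0.5,-2.4,0.1,0,0,0.127,255],[-0.8,-2.3,0.1,0,0,0.127,255],[-1.1,-2.1,0.1,0,0,0.127,255],[-1.4,-2.0,0.1,0,0,0.127,255],[-1.6,-1.8,0.1,0,0,0.127,255],[-1.8,-1.6,0.1,0,0,0.127,255]])

```text
time: 4.7
position: [423.8, 190.2, 155.7]
eef_rot: [1.0, -0.002, 0.001, -0.0]
force: [0.8, -0.1, -1.6]
gripper_width: 60.9
grip_force: 30.0
```

Request:
arm_command(commands=[[0,0,0,0,0,0,255],[0,0,0,0,0,0,255],[0,0,1.5,0,0,0,255],[0,0,1.5,0,0,0,255],[0,0,1,0,0,0,255],[0,0,0,0,0,0,255]])

```text
time: 5.3
position: [424.5, 189.2, 114.0]
eef_rot: [1.0, 0.001, -0.001, 0.0]
force: [0.0, 0.1, -1.2]
gripper_width: 60.8
grip_force: 30.0
```

Request:
arm_command(commands=[[0,0,1.2,0,0,0,255],[0,0,0.7,0,0,0,255],[0,0,0.4,0,0,0,255],[0,0,0.2,0,0,0,255],[0,0,0,0,0,0,255]])

```text
time: 5.8
position: [424.3, 189.7, 89.6]
eef_rot: [1.0, 0.0, -0.0, 0.0]
force: [-0.5, 0.1, -1.9]
gripper_width: 60.7
grip_force: 30.0
```

Request:
arm_command(commands=[[0,0,0.1,0,0,0,255],[0,0,0.1,0,0,0,255],[0,0,0,0,0,0,255],[0,0,0,0,0,0,255]])

```text
time: 6.2
position: [424.5, 189.8, 89.0]
eef_rot: [1.0, 0.001, 0.0, -0.0]
force: [-5.2, -1.7, 18.1]
gripper_width: 60.8
grip_force: 30.0
```

Request:
arm_command(commands=[[0,0,0,0,0,0,46],[0,0,0,0,0,0,46],[0,0,0,0,0,0,46],[0,0,-1.5,0,0,0,46],[0,0,-2.5,0,0,0,46],[0,0,-3,0,0,0,46],[0,0,0,0,0,0,90],[0,0,0,0,0,0,90]])

```text
time: 7.0
position: [424.4, 189.7, 157.8]
eef_rot: [1.0, 0.0, 0.0, -0.0]
force: [0.5, 0.0, -0.4]
gripper_width: 64.8
grip_force: 0.0
```

Run:
```python
from h import *
o=sensors.get_obs();print(o['position'],o['gripper_width'])
y=JY+np.pi/2
plan([(W(-133,50,150),y,12),(W(-133,50,117),y,4)],90)
```

```text
[424.38229862 189.69747884 157.82631266] 64.7645569164406
[[0.79, 1.35, 0.07, 0.0, 0.0, -0.127, 90], [0.61, 1.43, 0.07, 0.0, 0.0, -0.127, 90], [0.43, 1.5, 0.07, 0.0, 0.0, -0.127, 90], [0.23, 1.54, 0.07, 0.0, 0.0, -0.127, 90], [0.04, 1.56, 0.07, 0.0, 0.0, -0.127, 90], [-0.16, 1.55, 0.07, 0.0, 0.0, -0.127, 90], [-0.36, 1.52, 0.07, 0.0, 0.0, -0.127, 90], [-0.55, 1.46, 0.07, 0.0, 0.0, -0.127, 90]]
[[-0.73, 1.38, 0.07, 0.0, 0.0, -0.127, 90], [-0.9, 1.28, 0.07, 0.0, 0.0, -0.127, 90], [-1.05, 1.15, 0.07, 0.0, 0.0, -0.127, 90], [-1.19, 1.01, 0.07, 0.0, 0.0, -0.127, 90], [0.0, 0.0, 0.82, 0.0, 0.0, 0.0, 90], [0.0, 0.0, 0.82, 0.0, 0.0, 0.0, 90], [0.0, 0.0, 0.82, 0.0, 0.0, 0.0, 90], [0.0, 0.0, 0.82, 0.0, 0.0, 0.0, 90]]
```

Request:
arm_command(commands=[[0.8,1.3,0.1,0,0,-0.127,90],[0.6,1.4,0.1,0,0,-0.127,90],[0.4,1.5,0.1,0,0,-0.127,90],[0.2,1.5,0.1,0,0,-0.127,90],[0,1.6,0.1,0,0,-0.127,90],[-0.2,1.6,0.1,0,0,-0.127,90],[-0.4,1.5,0.1,0,0,-0.127,90],[-0.5,1.5,0.1,0,0,-0.127,90]])

```text
time: 7.8
position: [486.5, 81.2, 148.3]
eef_rot: [0.872, 0.489, -0.001, -0.0]
force: [-0.6, 1.2, 0.2]
gripper_width: 60.2
grip_force: 0.0
```

Request:
arm_command(commands=[[-0.7,1.4,0.1,0,0,-0.127,90],[-0.9,1.3,0.1,0,0,-0.127,90],[-1.0,1.1,0.1,0,0,-0.127,90],[-1.2,1.0,0.1,0,0,-0.127,90],[0,0,0.8,0,0,0,90],[0,0,0.8,0,0,0,90],[0,0,0,0,0,0,90],[0,0,0,0,0,0,90]])

```text
time: 8.6
position: [518.0, 29.2, 129.1]
eef_rot: [0.724, 0.69, -0.0, -0.0]
force: [-0.5, 0.4, -0.6]
gripper_width: 59.7
grip_force: 0.0
```

Run:
```python
from h import *
o=sensors.get_obs();print(o['position'],toJ(o['position']),o['gripper_width'])
y=JY+np.pi/2
snap('top','top1.png',(150,150,400,330),3)
plan([(W(-133,50,117),y,3),(W(-133,20,117),y,3),(W(-133,-12,117),y,6)],90)
```

```text
[517.95976023  29.22774252 129.14979076] [-134.5282446    50.82000635  129.14979076] 59.712729781013216
[[-0.03, 0.04, 0.42, 0.0, 0.0, -0.001, 90], [-0.03, 0.04, 0.42, 0.0, 0.0, -0.001, 90], [-0.03, 0.04, 0.42, 0.0, 0.0, -0.001, 90], [-1.0, 0.0, 0.0, 0.0, 0.0, 0.0, 90], [-1.0, 0.0, 0.0, 0.0, 0.0, 0.0, 90], [-1.0, 0.0, 0.0, 0.0, 0.0, 0.0, 90], [-0.53, 0.0, 0.0, 0.0, 0.0, 0.0, 90], [-0.53, 0.0, 0.0, 0.0, 0.0, 0.0, 90]]
[[-0.53, 0.0, 0.0, 0.0, 0.0, 0.0, 90], [-0.53, 0.0, 0.0, 0.0, 0.0, 0.0, 90], [-0.53, 0.0, 0.0, 0.0, 0.0, 0.0, 90], [-0.53, 0.0, 0.0, 0.0, 0.0, 0.0, 90]]
```

View pics/top1.png

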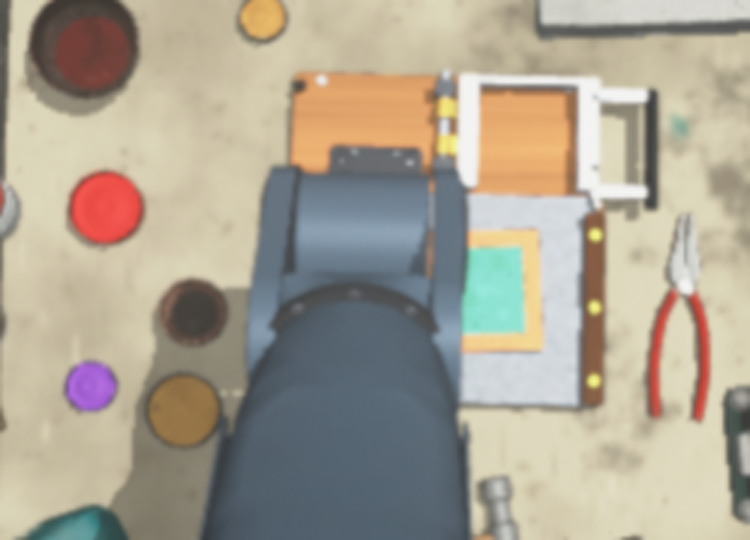

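The tin stands on the bench at (184,410), clear of the cup at (194,311), and the panel hasn't moved. Next I push the panel to the fence.

Request:
arm_command(commands=[[0,0,0.6,0,0,0,90],[0,0.1,0.6,0,0,0,90],[-1,0,0,0,0,0,90],[-1,0,0,0,0,0,90],[-1,0,0,0,0,0,90],[-0.5,0,0,0,0,0,90],[-0.5,0,0,0,0,0,90],[-0.5,0,0,0,0,0,90]])

```text
time: 9.45
position: [517.4, -16.7, 117.9]
eef_rot: [0.723, 0.691, 0.0, 0.0]
force: [-0.3, 2.0, 0.3]
gripper_width: 60.2
grip_force: 1.3
```

Request:
arm_command(commands=[[-0.5,0,0,0,0,0,90],[-0.5,0,0,0,0,0,90],[-0.5,0,0,0,0,0,90],[0,0,0,0,0,0,90]])

```text
time: 9.85
position: [516.7, -31.9, 117.7]
eef_rot: [0.723, 0.691, -0.0, 0.0]
force: [-0.2, -0.6, -0.6]
gripper_width: 60.4
grip_force: 0.0
```

Run:
```python
from h import *
o=sensors.get_obs();print(toJ(o['position']),o['force'])
```

```text
[-133.12719737  -10.34836138  117.741783  ] [-0.19529053 -0.57173054 -0.57810865]
```

Request:
arm_command(commands=[[-0.2,0,0,0,0,0,90],[-0.2,0,0,0,0,0,90],[0,0,0,0,0,0,90]])

```text
time: 10.15
position: [516.4, -35.3, 117.7]
eef_rot: [0.723, 0.691, -0.0, -0.0]
force: [-0.9, 2.6, 1.7]
gripper_width: 60.3
grip_force: 1.4
```

Request:
arm_command(commands=[[-0.2,0,0,0,0,0,90],[0,0,0,0,0,0,90]])

```text
time: 10.35
position: [516.3, -35.8, 117.7]
eef_rot: [0.723, 0.69, 0.001, -0.001]
force: [0.8, 18.2, 1.8]
gripper_width: 60.2
grip_force: 9.0
```

Run:
```python
from h import *
o=sensors.get_obs();print(toJ(o['position']),o['force'])
snap('top','top2.png',(290,170,400,300),4.5)
```

```text
[-133.36577588  -14.22134122  117.68882486] [ 0.82757573 18.20429539  1.84804241]
```

View pics/top2.png

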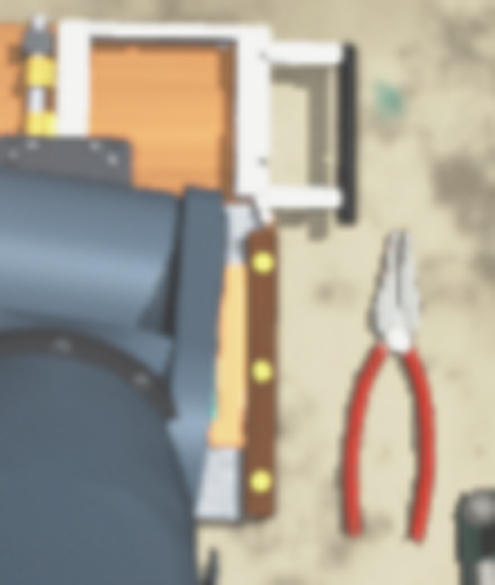

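The panel's right edge lies on the fence, level along it at x≈243 (y 265–447), with 18 N against it. Next I go round behind it.

Run:
```python
from h import *
y=JY+np.pi/2
plan([(W(-133,10,118),y,2),(W(-140,10,155),y,3),(W(-210,-69.5,150),JY,11),(W(-210,-69.5,117.5),JY,3)],173)
```

```text
[[1.21, 0.01, -0.01, 0.0, -0.001, -0.001, 173], [1.21, 0.02, -0.01, 0.0, -0.001, -0.001, 173], [0.0, -0.23, -1.23, 0.0, 0.0, 0.0, 173], [0.0, -0.23, -1.23, 0.0, 0.0, 0.0, 173], [0.0, -0.23, -1.23, 0.0, 0.0, 0.0, 173], [-0.72, -0.64, 0.05, 0.0, 0.0, 0.143, 173], [-0.81, -0.53, 0.05, 0.0, 0.0, 0.143, 173], [-0.87, -0.41, 0.05, 0.0, 0.0, 0.143, 173]]
[[-0.92, -0.28, 0.05, 0.0, 0.0, 0.143, 173], [-0.95, -0.14, 0.05, 0.0, 0.0, 0.143, 173], [-0.96, -0.01, 0.05, 0.0, 0.0, 0.143, 173], [-0.95, 0.13, 0.05, 0.0, 0.0, 0.143, 173], [-0.93, 0.26, 0.05, 0.0, 0.0, 0.143, 173], [-0.88, 0.39, 0.05, 0.0, 0.0, 0.143, 173], [-0.81, 0.51, 0.05, 0.0, 0.0, 0.143, 173], [-0.73, 0.62, 0.05, 0.0, 0.0, 0.143, 173]]
[[0.0, 0.0, 1.08, 0.0, 0.0, 0.0, 173], [0.0, 0.0, 1.08, 0.0, 0.0, 0.0, 173], [0.0, 0.0, 1.08, 0.0, 0.0, 0.0, 173]]
```

Request:
arm_command(commands=[[1.2,0,0,0,0,0,90],[1.2,0,0,0,0,0,173],[0,-0.2,-1.2,0,0,0,173],[0,-0.2,-1.2,0,0,0,173],[0,-0.2,-1.2,0,0,0,173],[-0.7,-0.6,0,0,0,0.143,173],[-0.8,-0.5,0,0,0,0.143,173],[-0.9,-0.4,0,0,0,0.143,173]])

```text
time: 11.2
position: [492.0, -34.5, 154.9]
eef_rot: [0.855, 0.518, 0.0, 0.0]
force: [0.0, -0.2, -0.4]
gripper_width: 30.1
grip_force: 0.0
```

Request:
arm_command(commands=[[-0.9,-0.3,0,0,0,0.143,173],[-0.9,-0.1,0,0,0,0.143,173],[-1.0,0,0,0,0,0.143,173],[-0.9,0.1,0,0,0,0.143,173],[-0.9,0.3,0,0,0,0.143,173],[-0.9,0.4,0,0,0,0.143,173],[-0.8,0.5,0,0,0,0.143,173],[-0.7,0.6,0,0,0,0.143,173]])

```text
time: 12.0
position: [439.5, -89.1, 154.8]
eef_rot: [1.0, -0.027, 0.001, 0.0]
force: [0.3, 0.0, 0.7]
gripper_width: 29.9
grip_force: 0.0
```

Request:
arm_command(commands=[[0,0,0,0,0,0,173],[0,0,0,0,0,0,173]])

```text
time: 12.2
position: [440.0, -88.7, 154.4]
eef_rot: [1.0, -0.022, 0.001, 0.0]
force: [0.7, -0.0, -0.4]
gripper_width: 29.5
grip_force: 0.0
```

Run:
```python
from h import *
o=sensors.get_obs();print(toJ(o['position']),o['gripper_width'])
a=plan([(W(-208,-70,117.5),JY,4)],173)
```

```text
[-207.3012003   -70.33130103  154.42418914] 29.535266916908757
[[-0.02, -0.01, 0.92, 0.0, 0.0, 0.0, 173], [-0.02, -0.01, 0.92, 0.0, 0.0, 0.0, 173], [-0.02, -0.01, 0.92, 0.0, 0.0, 0.0, 173], [-0.02, -0.01, 0.92, 0.0, 0.0, 0.0, 173]]
```

Request:
arm_command(commands=[[0,0,1.2,0,0,0,173],[0,0,1.2,0,0,0,173],[0,0,1.2,0,0,0,173],[0,0,0.1,0,0,0,173],[0.8,0,0,0,0,0,173],[0.8,0,0,0,0,0,173],[0.8,0,0,0,0,0,173],[0.8,0,0,0,0,0,173]])

```text
time: 13.0
position: [472.4, -89.9, 116.9]
eef_rot: [1.0, -0.024, -0.0, -0.0]
force: [-2.3, 0.7, 0.6]
gripper_width: 29.8
grip_force: 1.5
```

Request:
arm_command(commands=[[0.8,0,0,0,0,0,173],[0.8,0,0,0,0,0,173],[0.8,0,0,0,0,0,173],[0,0,0,0,0,0,173]])

```text
time: 13.4
position: [496.9, -91.2, 116.9]
eef_rot: [1.0, -0.024, 0.001, 0.0]
force: [0.6, -0.8, -0.9]
gripper_width: 30.0
grip_force: 0.0
```

Run:
```python
from h import *
o=sensors.get_obs();print(toJ(o['position']),o['gripper_width'],o['force'],Ro.from_quat(o['eef_rot']).as_matrix()[:2,0])
```

```text
[-150.39465828  -70.40669362  116.92463292] 29.990588155299804 [ 0.55038083 -0.78653932 -0.87587937] [ 0.99884495 -0.04803035]
```

Request:
arm_command(commands=[[0.8,0,0,0,0,0,173],[0.8,0,0,0,0,0,173],[0.8,0,0,0,0,0,173],[0.8,0,0,0,0,0,173],[0.8,0,0,0,0,0,173],[0.8,0,0,0,0,0,173],[0.8,0,0,0,0,0,173],[0,0,0,0,0,0,173]])

```text
time: 14.2
position: [553.0, -94.0, 116.9]
eef_rot: [1.0, -0.024, 0.001, 0.0]
force: [-1.3, -0.1, 0.6]
gripper_width: 29.8
grip_force: 0.0
```

Request:
arm_command(commands=[[0.6,0,0,0,0,0,173],[0.5,0,0,0,0,0,173],[0.5,0,0,0,0,0,173],[0.4,0,0,0,0,0,173],[0.3,0,0,0,0,0,173],[0,0,0,0,0,0,173]])

```text
time: 14.8
position: [575.1, -95.0, 116.8]
eef_rot: [1.0, -0.024, 0.0, 0.0]
force: [-0.1, 0.2, -0.2]
gripper_width: 30.2
grip_force: 0.0
```

Run:
```python
from h import *
o=sensors.get_obs();print(toJ(o['position']),o['gripper_width'],o['force'])
```

```text
[-72.03584826 -70.80717672 116.80799349] 30.249152420509066 [-0.1023081   0.19136525 -0.2122487 ]
```

Now I push slowly to the stop.

Request:
arm_command(commands=[[0.2,0,0,0,0,0,173],[0.1,0,0,0,0,0,173],[0,0,0,0,0,0,173]])

```text
time: 15.1
position: [577.7, -95.1, 116.8]
eef_rot: [1.0, -0.024, 0.0, 0.0]
force: [-1.1, 0.1, -0.3]
gripper_width: 30.0
grip_force: 0.5
```

Request:
arm_command(commands=[[0.1,0,0,0,0,0,173],[0,0,0,0,0,0,173]])

```text
time: 15.3
position: [578.6, -95.1, 116.7]
eef_rot: [1.0, -0.024, 0.0, -0.0]
force: [-1.4, 0.7, -0.2]
gripper_width: 30.1
grip_force: 0.7
```

Request:
arm_command(commands=[[0.1,0,0,0,0,0,173],[0,0,0,0,0,0,173]])

```text
time: 15.5
position: [579.7, -95.2, 116.7]
eef_rot: [1.0, -0.024, 0.0, 0.0]
force: [-0.6, -0.0, -0.2]
gripper_width: 30.1
grip_force: 0.5
```

Request:
arm_command(commands=[[0.1,0,0,0,0,0,173],[0,0,0,0,0,0,173]])

```text
time: 15.7
position: [580.3, -95.2, 116.7]
eef_rot: [1.0, -0.024, -0.001, -0.0]
force: [-3.9, 0.3, 2.6]
gripper_width: 30.2
grip_force: 2.2
```

Request:
arm_command(commands=[[0.1,0,0,0,0,0,173],[0,0,0,0,0,0,173]])

```text
time: 15.9
position: [580.6, -95.2, 116.7]
eef_rot: [1.0, -0.024, -0.002, -0.0]
force: [-9.2, -0.3, 6.2]
gripper_width: 29.7
grip_force: 4.8
```

Firm contact at jig x ≈ -66.6, as expected for home. I back off and move above the bar.

Run:
```python
from h import *
a=plan([(W(-90,-70,117),JY,3),(W(-90,-70,160),JY,3),(W(-11,-173,160),JY,8)],156)
```

```text
[[-0.78, -0.02, -0.01, 0.0, 0.001, -0.002, 156], [-0.78, -0.02, -0.01, 0.0, 0.001, -0.002, 156], [-0.78, -0.03, -0.01, 0.0, 0.001, -0.002, 156], [0.0, 0.0, -1.43, 0.0, 0.0, 0.0, 156], [0.0, 0.0, -1.43, 0.0, 0.0, 0.0, 156], [0.0, 0.0, -1.43, 0.0, 0.0, 0.0, 156], [0.99, 1.29, 0.0, 0.0, 0.0, 0.0, 156], [0.99, 1.29, 0.0, 0.0, 0.0, 0.0, 156]]
[[0.99, 1.29, 0.0, 0.0, 0.0, 0.0, 156], [0.99, 1.29, 0.0, 0.0, 0.0, 0.0, 156], [0.99, 1.29, 0.0, 0.0, 0.0, 0.0, 156], [0.99, 1.29, 0.0, 0.0, 0.0, 0.0, 156], [0.99, 1.29, 0.0, 0.0, 0.0, 0.0, 156], [0.99, 1.29, 0.0, 0.0, 0.0, 0.0, 156]]
```

Request:
arm_command(commands=[[-0.8,0,0,0,0,0,173],[-0.8,0,0,0,0,0,173],[-0.8,0,0,0,0,0,173],[0,0,-1.4,0,0,0,173],[0,0,-1.4,0,0,0,173],[0,0,-1.5,0,0,0,156],[1,1.3,0,0,0,0,156],[1,1.3,0,0,0,0,156]])

```text
time: 16.7
position: [577.3, -121.4, 161.9]
eef_rot: [1.0, -0.024, 0.001, 0.0]
force: [-0.4, -0.0, 0.3]
gripper_width: 35.9
grip_force: 0.0
```

Request:
arm_command(commands=[[1,1.3,0,0,0,0,156],[1,1.3,0,0,0,0,156],[1,1.3,0,0,0,0,156],[1,1.3,0,0,0,0,156],[1,1.3,0,0,0,0,156],[1,1.3,0,0,0,0,156],[0,0,0,0,0,0,156],[0,0,0,0,0,0,156]])

```text
time: 17.5
position: [632.5, -201.6, 160.4]
eef_rot: [1.0, -0.024, 0.0, 0.0]
force: [0.4, 0.4, 0.7]
gripper_width: 36.4
grip_force: 0.0
```

Run:
```python
from h import *
o=sensors.get_obs();print(toJ(o['position']),o['gripper_width'],o['force'],Ro.from_quat(o['eef_rot']).as_matrix()[:,0])
snap('side','side1.png',(170,150,320,270),4.8)
a=plan([(W(-11,-173,99.5),JY,6)],156)
```

```text
[ -10.08981618 -174.8654657   160.44629934] 36.40670091131893 [0.42825437 0.38351831 0.67095481] [ 9.98826345e-01 -4.84320798e-02  5.15187982e-04]
[[-0.01, -0.03, 1.01, 0.0, 0.0, -0.001, 156], [-0.01, -0.03, 1.01, 0.0, 0.0, -0.001, 156], [-0.01, -0.03, 1.01, 0.0, 0.0, -0.001, 156], [-0.01, -0.03, 1.01, 0.0, 0.0, -0.001, 156], [-0.01, -0.03, 1.01, 0.0, 0.0, -0.001, 156], [-0.01, -0.03, 1.01, 0.0, 0.0, -0.001, 156]]
```

View pics/side1.png

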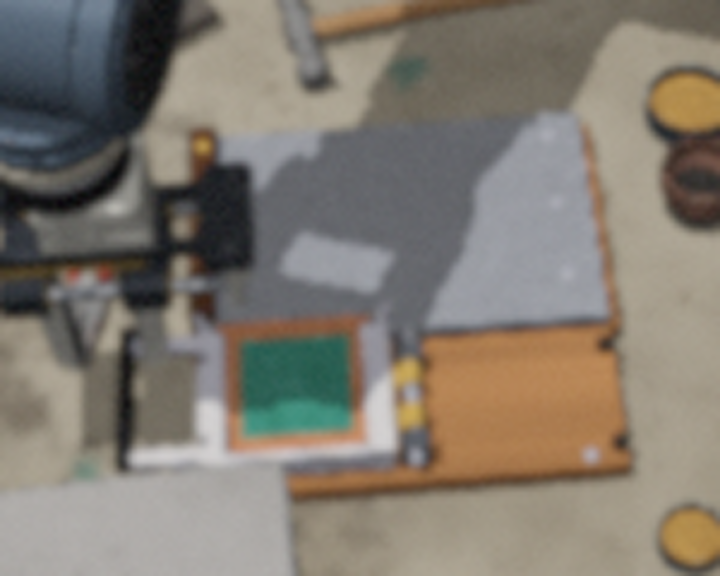

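The panel sits in the frame, with its front margin at the stop (y≈440–455), and the bed is clear. I descend over the bar and grip it.

Request:
arm_command(commands=[[0,-0.2,1.3,0,0,0,156],[0,0,1.3,0,0,0,156],[0,0,1.3,0,0,0,156],[0,0,1.3,0,0,0,156],[0,0,0.9,0,0,0,156],[0,0,0,0,0,0,156],[0,0,0,0,0,0,156]])

```text
time: 18.25
position: [632.7, -199.9, 98.7]
eef_rot: [1.0, -0.024, -0.0, 0.0]
force: [-0.0, -0.5, 0.3]
gripper_width: 36.2
grip_force: 0.0
```

Request:
arm_command(commands=[[0,0,0,0,0,0,255],[0,0,0,0,0,0,255],[0,0,0,0,0,0,255],[0,0,0,0,0,0,255]])

```text
time: 18.65
position: [632.7, -201.0, 99.1]
eef_rot: [1.0, -0.024, 0.0, 0.001]
force: [0.4, -3.5, 0.8]
gripper_width: 11.1
grip_force: 30.0
```

Run:
```python
from h import *
o=sensors.get_obs();print(toJ(o['position']),o['gripper_width'],o['force'],Ro.from_quat(o['eef_rot']).as_matrix()[:,0])
# swing, tool down: relative displacement in jig y,z per 0.08 rad
th=np.linspace(0,np.pi,41); y=-173*np.cos(th); z=173*np.sin(th)
d=[[0.,round(-a/10,2),round(-b/10,2),0,0,0,255] for a,b in zip(np.diff(y),np.diff(z))]
for i in range(0,40,8): print(d[i:i+8])
```

```text
[  -9.89027163 -174.19075661   99.14187175] 11.073838438500434 [ 0.43138846 -3.5106941   0.77633108] [ 9.98857252e-01 -4.77846333e-02  9.04912529e-04]
[[0.0, np.float64(-0.05), np.float64(-1.36), 0, 0, 0, 255], [0.0, np.float64(-0.16), np.float64(-1.35), 0, 0, 0, 255], [0.0, np.float64(-0.27), np.float64(-1.33), 0, 0, 0, 255], [0.0, np.float64(-0.37), np.float64(-1.31), 0, 0, 0, 255], [0.0, np.float64(-0.47), np.float64(-1.27), 0, 0, 0, 255], [0.0, np.float64(-0.57), np.float64(-1.23), 0, 0, 0, 255], [0.0, np.float64(-0.66), np.float64(-1.19), 0, 0, 0, 255], [0.0, np.float64(-0.75), np.float64(-1.13), 0, 0, 0, 255]]
[[0.0, np.float64(-0.84), np.float64(-1.07), 0, 0, 0, 255], [0.0, np.float64(-0.92), np.float64(-1.0), 0, 0, 0, 255], [0.0, np.float64(-1.0), np.float64(-0.92), 0, 0, 0, 255], [0.0, np.float64(-1.07), np.float64(-0.84), 0, 0, 0, 255], [0.0, np.float64(-1.13), np.float64(-0.75), 0, 0, 0, 255], [0.0, np.float64(-1.19), np.float64(-0.66), 0, 0, 0, 255], [0.0, np.float64(-1.23), np.float64(-0.57), 0, 0, 0, 255], [0.0, np.float64(-1.27), np.float64(-0.47), 0, 0, 0, 255]]
[[0.0
[... 691 characters left out ...]
255], [0.0, np.float64(-1.07), np.float64(0.84), 0, 0, 0, 255], [0.0, np.float64(-1.0), np.float64(0.92), 0, 0, 0, 255], [0.0, np.float64(-0.92), np.float64(1.0), 0, 0, 0, 255], [0.0, np.float64(-0.84), np.float64(1.07), 0, 0, 0, 255]]
[[0.0, np.float64(-0.75), np.float64(1.13), 0, 0, 0, 255], [0.0, np.float64(-0.66), np.float64(1.19), 0, 0, 0, 255], [0.0, np.float64(-0.57), np.float64(1.23), 0, 0, 0, 255], [0.0, np.float64(-0.47), np.float64(1.27), 0, 0, 0, 255], [0.0, np.float64(-0.37), np.float64(1.31), 0, 0, 0, 255], [0.0, np.float64(-0.27), np.float64(1.33), 0, 0, 0, 255], [0.0, np.float64(-0.16), np.float64(1.35), 0, 0, 0, 255], [0.0, np.float64(-0.05), np.float64(1.36), 0, 0, 0, 255]]
```

Request:
arm_command(commands=[[0,-0.05,-1.35,0,0,0,255],[0,-0.15,-1.35,0,0,0,255],[0,-0.3,-1.35,0,0,0,255],[0,-0.35,-1.3,0,0,0,255]])

```text
time: 19.05
position: [633.1, -192.8, 153.0]
eef_rot: [1.0, -0.024, 0.0, 0.001]
force: [0.4, -7.3, -2.3]
gripper_width: 10.7
grip_force: 30.0
```

```bash
cat > s.py <<'E'
from h import *
o=sensors.get_obs();p=toJ(o['position']);y,z=p[1],p[2]-99.3
print(p.round(1),o['gripper_width'],o['force'].round(1),o['grip_force'],'r',np.hypot(y+1,z),'th',np.arctan2(z,-y-1),Ro.from_quat(o['eef_rot']).as_matrix()[:,0].round(3))
E
python3 s.py
```

```text
[  -9.9 -166.   153. ] 10.74429741094256 [ 0.4 -7.3 -2.3] 29.994097352027893 r 173.55288925028955 th 0.3147139643787196 [ 0.999 -0.048  0.001]
```

Request:
arm_command(commands=[[0,-0.45,-1.25,0,0,0,255],[0,-0.55,-1.25,0,0,0,255],[0,-0.65,-1.2,0,0,0,255],[0,-0.75,-1.15,0,0,0,255],[0,-0.85,-1.05,0,0,0,255],[0,-0.9,-1.0,0,0,0,255],[0,-1.0,-0.9,0,0,0,255],[0,-1.05,-0.85,0,0,0,255]])

```text
time: 19.85
position: [636.1, -132.2, 241.6]
eef_rot: [1.0, -0.024, 0.001, 0.003]
force: [-3.9, -14.7, 13.4]
gripper_width: 11.1
grip_force: 30.0
```

```bash
python3 s.py
```

```text
[  -9.5 -105.3  241.6] 11.070064283645607 [ -3.9 -14.7  13.4] 30.0104883313179 r 176.41523363343157 th 0.9379730562211737 [ 0.999 -0.049  0.002]
```

Request:
arm_command(commands=[[0,-1.05,-0.8,0,0,0,255],[0,-1.15,-0.75,0,0,0,255],[0,-1.2,-0.65,0,0,0,255],[0,-1.25,-0.55,0,0,0,255]])

```text
time: 20.25
position: [639.0, -83.7, 268.1]
eef_rot: [1.0, -0.024, 0.002, 0.001]
force: [2.3, -4.1, 1.5]
gripper_width: 10.8
grip_force: 30.0
```

```bash
python3 s.py
```

```text
[ -8.7 -56.8 268.1] 10.839551490354317 [ 2.3 -4.1  1.5] 29.998670518398285 r 177.78313437900496 th 1.251568159259427 [ 0.999 -0.049  0.004]
```

Request:
arm_command(commands=[[0,-1.3,-0.3,0,0,0,255],[0,-1.35,-0.2,0,0,0,255],[0,-1.35,-0.1,0,0,0,255],[0,-1.35,0.0,0,0,0,255],[0,-1.35,0.1,0,0,0,255],[0,-1.35,0.2,0,0,0,255]])

```text
time: 20.85
position: [642.7, -2.1, 272.6]
eef_rot: [1.0, -0.024, 0.002, 0.0]
force: [-4.6, 0.7, 18.5]
gripper_width: 11.1
grip_force: 30.0
```

```bash
python3 s.py
```

```text
[ -8.5  24.9 272.6] 11.104783082951194 [-4.6  0.7 18.5] 30.022790729999542 r 175.19087533908663 th 1.7194460671453164 [ 0.999 -0.048  0.004]
```

Run:
```python
import numpy as np
th=np.linspace(1.72,np.pi,20); y=-173*np.cos(th); z=173*np.sin(th)
print([(round(float(-a/10),2),round(float(-b/10),2)) for a,b in zip(np.diff(y),np.diff(z))])
```

```text
[(-1.27, 0.24), (-1.25, 0.33), (-1.22, 0.43), (-1.19, 0.52), (-1.14, 0.6), (-1.1, 0.69), (-1.04, 0.77), (-0.98, 0.84), (-0.92, 0.91), (-0.84, 0.98), (-0.77, 1.04), (-0.69, 1.1), (-0.6, 1.14), (-0.52, 1.19), (-0.43, 1.22), (-0.34, 1.25), (-0.24, 1.27), (-0.14, 1.29), (-0.05, 1.29)]
```

Request:
arm_command(commands=[[0,-1.25,0.2,0,0,0,255],[0,-1.25,0.3,0,0,0,255],[0,-1.2,0.4,0,0,0,255],[0,-1.2,0.5,0,0,0,255],[0,-1.15,0.6,0,0,0,255],[0,-1.1,0.7,0,0,0,255]])

```text
time: 21.45
position: [645.9, 69.6, 241.8]
eef_rot: [1.0, -0.024, 0.0, 0.0]
force: [3.8, -0.7, 1.9]
gripper_width: 10.6
grip_force: 30.0
```

```bash
python3 s.py
```

```text
[ -8.5  96.7 241.8] 10.615182204841082 [ 3.8 -0.7  1.9] 30.001127421855927 r 172.78253078123288 th 2.1715792032427306 [ 0.999 -0.048  0.001]
```

Request:
arm_command(commands=[[0,-1.05,0.75,0,0,0,255],[0,-1.0,0.85,0,0,0,255],[0,-0.9,0.9,0,0,0,255],[0,-0.85,1.0,0,0,0,255],[0,-0.75,1.05,0,0,0,255],[0,-0.7,1.1,0,0,0,255]])

```text
time: 22.05
position: [648.1, 121.9, 184.7]
eef_rot: [1.0, -0.024, -0.0, 0.0]
force: [3.7, -2.1, -0.3]
gripper_width: 11.1
grip_force: 30.0
```

```bash
python3 s.py
```

```text
[ -8.5 149.  184.7] 11.066255536709324 [ 3.7 -2.1 -0.3] 30.00112384557724 r 172.66399030401115 th 2.623985933514019 [ 0.999 -0.048 -0.   ]
```

Request:
arm_command(commands=[[0,-0.6,1.1,0,0,0,255],[0,-0.5,1.15,0,0,0,255],[0,-0.4,1.2,0,0,0,255],[0,-0.35,1.2,0,0,0,255],[0,-0.2,1.0,0,0,0,255],[0,-0.1,0.8,0,0,0,255],[0,0,0.6,0,0,0,255],[0,0,0,0,0,0,255]])

```text
time: 22.85
position: [649.1, 143.6, 114.3]
eef_rot: [1.0, -0.024, -0.0, -0.001]
force: [3.8, 6.8, -1.9]
gripper_width: 11.4
grip_force: 30.0
```

```bash
python3 s.py
```

```text
[ -8.5 170.7 114.3] 11.352095970247404 [ 3.8  6.8 -1.9] 30.001049637794495 r 172.3977739340408 th 3.0542636343620746 [ 0.999 -0.048 -0.   ]
```

Request:
arm_command(commands=[[0,0,0.4,0,0,0,255],[0,0,0.4,0,0,0,255],[0,0,0.3,0,0,0,255],[0,0,0.2,0,0,0,255],[0,0,0.1,0,0,0,255],[0,0,0,0,0,0,255]])

```text
time: 23.45
position: [649.1, 144.2, 101.0]
eef_rot: [1.0, -0.024, 0.0, -0.001]
force: [3.0, 10.8, -1.4]
gripper_width: 10.9
grip_force: 30.0
```

```bash
python3 s.py
```

```text
[ -8.5 171.3 101. ] 10.859467857087301 [ 3.  10.8 -1.4] 30.001427829265594 r 172.3436071673038 th 3.131619244320274 [ 0.999 -0.048  0.   ]
```

Request:
arm_command(commands=[[0,0,0.1,0,0,0,255],[0,0,0.1,0,0,0,255],[0,0,0,0,0,0,255]])

```text
time: 23.75
position: [649.1, 144.2, 99.1]
eef_rot: [1.0, -0.024, 0.0, -0.001]
force: [2.6, 11.5, -1.4]
gripper_width: 10.9
grip_force: 30.0
```

Request:
arm_command(commands=[[0,0,0.1,0,0,0,255],[0,0,0.1,0,0,0,255],[0,0,0,0,0,0,255]])

```text
time: 24.05
position: [649.2, 144.2, 97.8]
eef_rot: [1.0, -0.024, 0.0, -0.001]
force: [-0.3, 10.5, 5.6]
gripper_width: 11.3
grip_force: 30.0
```

The frame is down on its rests. I release the bar and rise.

Request:
arm_command(commands=[[0,0,0,0,0,0,156],[0,0,0,0,0,0,156],[0,0,0,0,0,0,156],[0,0,-1,0,0,0,156],[0,0,-2,0,0,0,156],[0,0,-3,0,0,0,156],[0,0,-4,0,0,0,156],[0,0,-4,0,0,0,156]])

```text
time: 24.85
position: [648.8, 142.5, 239.1]
eef_rot: [1.0, -0.024, -0.0, 0.0]
force: [1.2, -0.1, -0.1]
gripper_width: 36.0
grip_force: 0.0
```

Request:
arm_command(commands=[[-4,1,-2,0,0,0,156],[-4,1,0,0,0,0,156],[-4,2,0,0,0,0,156],[-4,3,0,0,0,0,156],[-3,3,0,0,0,0,156],[-3,4,0,0,0,0,156],[-3,4,0,0,0,0,156],[-3,4,0,0,0,0,156]])

```text
time: 25.65
position: [357.3, -64.5, 257.8]
eef_rot: [1.0, -0.024, 0.001, 0.0]
force: [0.4, -0.7, -0.2]
gripper_width: 36.1
grip_force: 0.0
```

Request:
arm_command(commands=[[0,0,0,0,0,0,156],[0,0,0,0,0,0,156],[0,0,0,0,0,0,156]])

```text
time: 25.95
position: [359.5, -63.1, 257.6]
eef_rot: [1.0, -0.024, 0.0, 0.0]
force: [0.8, -0.2, -1.3]
gripper_width: 35.9
grip_force: 0.0
```

Run:
```python
from h import *
o=sensors.get_obs();print(o['position'],o['force'])
snap('side','side2.png',(170,130,420,300),3.1)
```

```text
[359.47878098 -63.11882412 257.6292398 ] [ 0.81641595 -0.16603925 -1.34663549]
```

View pics/side2.png

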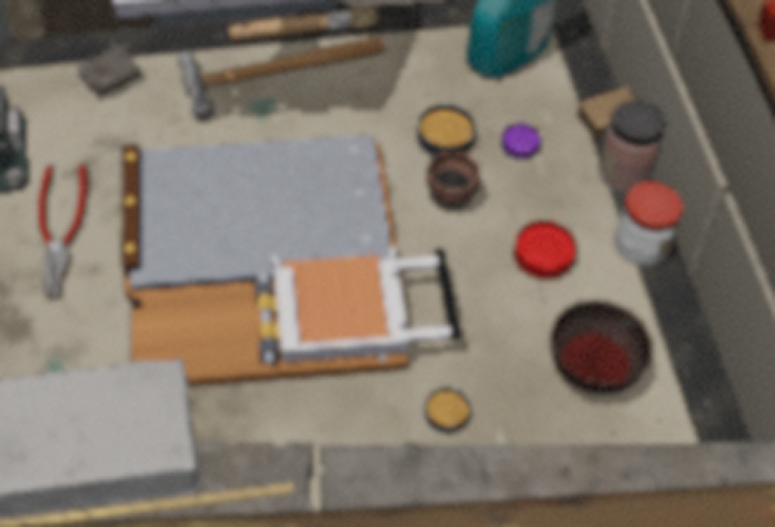

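The frame lies flat on the left with the panel copper side up and still against the stop (335,290). The tin stands upright at (446,130), and the bystanders are in place.

```bash
python3 -c "
from plant import job
print(job.sign_off())"
```

```text
the job is handed in; nothing more can be done
None
```

I handed the job in after about 26 s of the 72 s; no verdict came back. In the last picture the panel is copper side up in the frame, flat on the landing side, the wax tin is upright on the bench, and nothing else looks moved.

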